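# Unclip a leaded-glass carrier and bed it in its tray

### The job

Pull the black bolt knob on the dock back and sideways into its notch so that it stays parked there, then squeeze the carrier's snap tab towards the lug beside it and lift the glass carrier off the dock. Lay it flat on the cork pad and let go, then take it up again by a part that leaves room for your fingers and set it flat on the floor of the wooden tray. Never drop or tip the carrier, leave the bolt parked, and leave the bottle, jar, hammer and spool where they are.

Things in the scene. Friction and masses are not known exactly. Their poses are not given: they have to be found in the camera images.
- dock: Fixed grey base 225 x 104 x 12 mm with aluminium rails 20 mm high, in which the carrier lies. Origin: on the table under the middle of the seated carrier; the base runs from x = -95 to +130 mm, +x to the bolt end, -x to the catch end, z up.
- bolt (a joint): Spring bolt: flat steel tongue over the carrier's +x end. m along the dock's +x: 0 = closed, 8 mm over the carrier, so this end cannot rise; stop at 0.016. Spring shuts it (2.4 N at 0, 7.2 N at 0.016). From 0.011 on the knob can move sideways into the notch; let go there, the bolt springs back to 0.011 against the notch's edge and stays, clear of the carrier.
- knob (a joint): Sideways place of the bolt's knob in m along the dock's +y: 0 = in the straight slot, 0.0095 = at the end of the notch (parked). It moves freely (0.5 N friction) but only while the bolt is beyond 0.011.
- knob_top (a point): Centre of the knob's top face, 69 mm above the table; at dock x = 97, y = 0 when closed, x = 108, y = 9.5 mm when parked. Black upright cylinder, 13 mm diameter, reaching down to 39 mm above the table; it moves with the bolt and knob joints.
- carrier: Clip-in carrier, 210 to 310 g: aluminium plate 150 x 86 x 8 mm with small leaded panes. Origin: middle of its underside, 12 mm above the table in the dock, its axes then the dock's; x lengthwise, z up. White snap tab at its -x end, then an upright lug x = -55 to -47, y = -15 to 15, z = 8 to 42; in the middle the spine x = -10 to 40, y = -6 to 6, z = 8 to 42. Centre of mass within 8 mm of origin.
- tab (a joint): Carrier's snap tab, m pressed inward (carrier +x, to the lug): 0 relaxed, 0.007 stop. Upright plate 6 mm thick, 24 wide, outer face at carrier x = -75, top z = 42; a barb juts to x = -80 at z = 8 to 12 and hooks 3.5 mm under the catch, free from about 0.005. Spring 2.7 N at 0, 9 N at 0.007. Above the catch it is bare from carrier z = 18 to 42 mm.
- pinch (a point): Point midway between the tab's outer face and the lug's inner (+x) face, at carrier x = -61, y = 0, z = 34 mm. Squeeze these two faces: 28 mm apart relaxed, 21 mm pressed home. The lug does not give: pressed home, the middle of the pair is 3.5 mm further along the carrier's +x.
- spine (a point): Grip point on the spine (12 mm thick, gripped across the carrier's y), at carrier x = 10, y = 0, z = 34 mm, 8 mm below the spine's top.
- pad: Fixed cork pad 190 x 120 x 6 mm. Origin: middle of its underside on the table, x lengthwise, z up; its top is 6 mm high.
- tray: Fixed open wooden tray, outside 180 x 110 x 52 mm, walls and floor 6 mm thick, so the inside is 168 x 98 mm and 46 mm deep. Origin: middle of its underside on the table, x lengthwise, z up. The carrier fits lengthwise, either way round, with little room: its overall length with the barb is 155 mm (x = -80 to 75 mm).
- bottle: Bystander: white plastic bottle, 60 mm diameter, 190 mm high, loose, origin under its centre.
- jar: Bystander: glass jar with steel cap, 68 mm diameter, 85 mm high, loose, origin under its centre.
- hammer: Bystander: hammer 200 mm long lying on the table, about 26 mm high, loose, origin under the middle of its length, x along the handle towards the head.
- spool: Bystander: small lead-grey spool, 44 mm diameter, 40 mm high, loose, origin under its centre.
- catch (a point): Middle of the inner top edge of the steel catch on the dock, at dock x = -76.5, y = 0, z = 30 mm. The catch is a hook bar 40 mm wide, 25.5 to 30 mm high, out to x = -92 mm, that overhangs the barb of the carrier's tab.
- notch (a point): Where the knob's axis stands when parked, on the top of the dock's dark guide plate: dock x = 108, y = 9.5, z = 37 mm. The plate spans dock x = 80 to 128, y = -25 to 25 mm and has an L-shaped slot for the knob's stem.
Things that resemble listed ones, but are neither listed nor needed, are in the scene too. Of the things that look like the pad, the smaller one is meant.

How it is judged:
On the way, in this order (a step that is already met when the one before it is completed fails the run):
1. the bolt is parked in its notch and let go, the carrier still in the dock (value of joint bolt above 0.009 m and value of joint knob above 0.006 m and contact force between the fingers and dock below 0.1 N and z of carrier in the frame of dock below 0.016 m), for 0.2 s.
2. the snap tab is pressed in while the carrier still lies in the dock (value of joint tab above 0.0045 m and z of carrier in the frame of dock below 0.018 m and horizontal distance between carrier and dock below 0.01 m), for 0.05 s.
3. the carrier is lifted off the dock (z of carrier in the frame of dock above 0.04 m), for 0.05 s.
4. the carrier lies flat on the cork pad, let go (horizontal distance between carrier and pad below 0.045 m and z of carrier in the frame of pad below 0.01 m and angle between carrier's own z axis and vertical below 0.06 rad and contact force between the fingers and carrier below 0.1 N and linear speed of carrier below 0.02 m/s), for 0.2 s.
At the end, for the whole second after the job is handed in: The carrier lies flat and at rest on the tray's floor inside its walls, lengthwise (within 18 mm of the tray's middle, under 4 mm off the floor, tilted less than 0.05 rad), let go, and the dock's bolt is still parked in its notch (horizontal distance between carrier and tray below 0.018 m and z of carrier in the frame of tray below 0.01 m and angle between carrier's own z axis and vertical below 0.05 rad and angle between the x axis of carrier and the x axis of tray, either way round below 0.2 rad and linear speed of carrier below 0.02 m/s and contact force between the fingers and carrier below 0.1 N and value of joint bolt above 0.009 m and value of joint knob above 0.006 m); the robot touches nothing.
It fails at once if the carrier is dropped: it moves faster than 0.4 m/s with no finger on it (contact force between the fingers and carrier below 0.05 N and linear speed of carrier above 0.4 m/s).
It fails at once if the carrier is tipped by more than 0.7 rad (angle between carrier's own z axis and vertical above 0.7 rad).
It fails at once if the bottle, jar, hammer or spool is moved by more than 25 mm (distance of any of bottle, jar, hammer, spool from where it was at the start of the episode above 0.025 m).
It also fails if it takes over 66 s, if anything falls off the work surface, if the arm or the gripper's body presses on something with over 40 N, if the wrist force passes 120 N, or if a joint passes its speed limit or range.

### The arm

A 7-joint arm with a two-finger parallel gripper is mounted at the origin on the work surface. World frame = base frame: x ahead of the robot, y to its left, z up, the work surface at z = 0. Lengths are in m, angles in rad, forces in N, time in s.
With the tool pointing down it reaches from about 0.4 to 0.875 m from the base axis. Payload 6.5 kg.
Tool frame: the origin (TCP) lies at the very end of the fingers, on their centre line; the grasp point (between the pads) lies robot.hold_point_z behind it (robot.hold_point_z is the distance from the TCP to the grasp point, in m); z points along the fingers, y is the line along which they close (so a half turn about z gives the same grasp; the last joint's range is limited). The gripper opens to 88 mm and grips with 3 to 60 N. Pads are 18 mm wide; open, the fingers measure 123 mm over their backs; the gripper's body (75 mm by 187 mm) begins 45 mm behind the grasp point.
Start: joints at [1.089, 0.536, -0.004, 1.538, 0.003, 1.067, -0.071], TCP at [0.263, -0.595, 0.239] pointing down, gripper open.
Joint ranges: [-2.7, 2.7], [-0.37, 2.16], [-1.27, 1.26], [0.24, 2.4], [-1.31, 4.45], [0.19, 1.91], [-2.76, 2.76]. Speed limits (rad/s): [2.39, 2.39, 3.14, 3.14, 3.14, 3.14, 3.14].

### API

Orientations are given as a unit quaternion [w, x, y, z].
In Python, from rig import telemetry, capture, calibration, finish_job, robot gives the robot as it stands.
- The arm moves only by the shell command python3 -m inch 'ROWS' [OPENING] [FORCE]. ROWS is JSON, a list of rows, each a list of 4 numbers: the shift along the tool's x, y, z scaled (see below), then the turn about the tool's z scaled (see below). In form: [[tx, ty, tz, roll], ...]. A call has 1 to 5 rows; each row shifts and turns the commanded pose from where the row before left it, along the tool's axes as they then stand; what a row does not reach is not made up. The controller multiplies each number of a shift by 0.4 m and each number of a turn by 5 degrees. A row lasts 1/12 s, in which the tool goes at most 41.7 mm and 7.16 degrees, less where a joint would pass 70% of its speed; a pose out of reach is approached as far as the arm can. A call with a number of a shift or a turn outside -1 to 1 is refused whole. A call with a gripper value outside its range is refused whole. OPENING is the opening, from 0 (shut) to 1 (fully open), set as the call begins (- or left out, the last holds). The fingers move at their own pace and stop on an object; FORCE is the grip in N (left out, the last holds). Time passes only in rows, so rows that do not move let the fingers close. It gives the time, the measured TCP pose, the force, the opening and the grip force at its end, in the units of the state.
- telemetry.state(): the state, without advancing time (a new reading comes with each control period).
- capture(name): name is "scene" or "top" or "wrist"; returns the picture (384x512x3 uint8, blue, green, red); there is no depth.
- calibration(name): a dict with "intrinsics" (3x3 intrinsics, pixels), "eye" and "orientation" of the camera in the world; the wrist camera has in their place "mount" (4x4, takes a point from camera to tool coordinates, whose origin is the TCP and whose axes are the flange's). Camera axes: x right, y down, z forward; pixel columns grow to the right and rows downward; lengths in m; the calibration is good to about 2 mm. A picture is of the moment at which its call begins: read the wrist's pose just before it. calibration takes no time and is no camera call.
- finish_job(): hands the job in; it is judged then, once.
The state is a dict: "time_s": time; "joints": joint angles; "qvel": joint speeds; "joint_efforts": joint torques, N m; "tool_pos": TCP position; "tcp_rot": TCP orientation; "ft_force": force on the tool from outside, world axes, zero at the start; "torque": the same for the moment, N m; "grip_width": finger opening in m; "gripper_force": force on a finger pad.
Only numpy, scipy, OpenCV 4.12 (cv2) and the standard library are available. Lean on these libraries where they do the work, as an engineer would, in place of code of your own. Each camera call takes 0.05 s, during which the arm holds its last target. There are 200 camera calls.

## Working session

There is one attempt and no reset: what is moved stays moved. The work goes in short steps, Python scripts to look and compute and a shell command to move; the robot and the scene stay as the last step left them, time stands still between calls to the robot, and variables do not carry over. Pictures are saved under pics/ and viewed, at most 13 in all, crops included, and the job is handed in when it is done.

```bash
ls; mkdir -p pics; python3 - <<'E'
from rig import telemetry, capture, calibration, robot
import cv2
print(telemetry.state()); print({k:getattr(robot,k) for k in dir(robot) if k[0]!='_'})
for n in ("scene","top"):
    cv2.imwrite(f"pics/{n}0.png",capture(n)); 
for n in ("scene","top","wrist"): print(n,calibration(n))
E
```

```text
pics
{'time_s': 0.0, 'joints': array([ 1.08881856,  0.537128  , -0.00443522,  1.53885754,  0.00260436,
        1.0672778 , -0.07119166]), 'qvel': array([ 0.00039078,  0.00073215,  0.00117962,  0.00163678, -0.00127686,
       -0.00026554, -0.00069758]), 'joint_efforts': array([-1.60468167e-04, -5.70987904e+01,  9.90894064e-01, -2.51607567e+01,
       -5.62077085e-02,  1.77952956e-02,  1.47078840e-04]), 'tool_pos': array([ 0.26227559, -0.59408018,  0.23786991]), 'tcp_rot': array([-7.98919890e-04,  9.78460281e-01,  2.06433490e-01, -2.34001908e-04]), 'ft_force': array([-0.65258982,  0.24204831, -0.33677511]), 'torque': array([ 0.03690316, -0.03001554, -0.03063744]), 'gripper_force': 0.0, 'grip_width': 0.0882974263749836}
{'IKError': <class 'rig.IKError'>, 'hold_point_z': 0.0187}
scene {'intrinsics': array([[460.11948608,   0.        , 256.92634618],
       [  0.        , 460.11948608, 194.36421138],
       [  0.        ,   0.        ,   1.        ]]), 'eye': array([ 1.14269948, -0.84117924,  1.07270587]), 'orientation': array([-0.37013373,  0.86909477,  0.30580719, -0.11898434])}
top {'intrinsics': array([[358.79924402,   0.        , 257.29067902],
       [  0.        , 358.79924402, 189.69675354],
       [  0.        ,   0.        ,   1.        ]]), 'eye': array([ 0.44576184, -0.01241593,  1.00163363]), 'orientation': array([-0.01439339,  0.70809335, -0.70554312,  0.0246077 ])}
wrist {'intrinsics': array([[289.19462176,   0.        , 256.47187721],
       [  0.        , 289.19462176, 191.71306783],
       [  0.        ,   0.        ,   1.        ]]), 'mount': array([[-6.23219362e-05, -9.60653212e-01, -2.77750611e-01,
         7.17424116e-02],
       [ 9.99999298e-01, -3.88634106e-04,  1.11978407e-03,
        -6.36463973e-04],
       [-1.18366753e-03, -2.77750346e-01,  9.60652562e-01,
        -1.44974695e-01],
       [ 0.00000000e+00,  0.00000000e+00,  0.00000000e+00,
         1.00000000e+00]])}
```

View pics/top0.png

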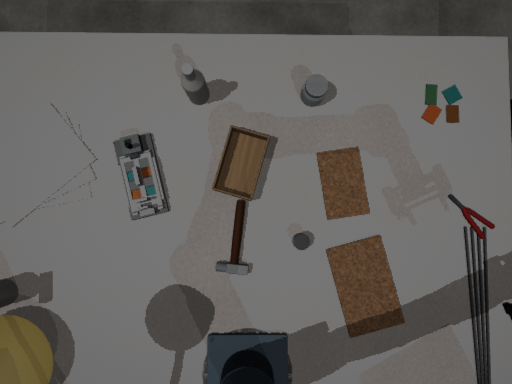

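View pics/scene0.png

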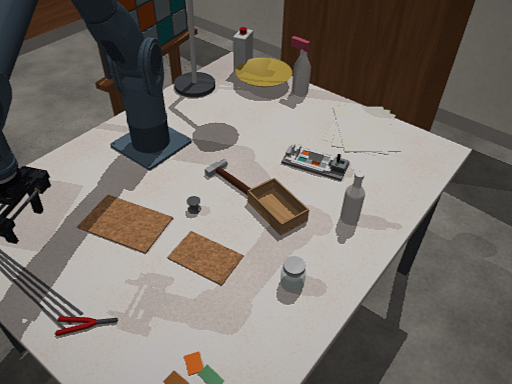

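```bash
cat > h.py <<'E'
import numpy as np, cv2
from scipy.spatial.transform import Rotation as R
from rig import telemetry, capture, calibration
def rot(q): return R.from_quat(np.roll(q,-1)).as_matrix()
def cam(name, s=None):
    c=calibration(name)
    if name=="wrist":
        T=rot(s["tcp_rot"]); M=c["mount"]
        return c["intrinsics"], s["tool_pos"]+T@M[:3,3], T@M[:3,:3]
    return c["intrinsics"], np.array(c["eye"]), rot(c["orientation"])
def cast(C,px,z):
    K,e,Q=C; px=np.atleast_2d(px).astype(float)
    d=(Q@np.linalg.inv(K)@np.c_[px,np.ones(len(px))].T).T
    return e+d*((z-e[2])/d[:,2])[:,None]
def proj(C,P):
    K,e,Q=C; p=(K@Q.T@(np.atleast_2d(P)-e).T).T
    return p[:,:2]/p[:,2:]
E
python3 - <<'E'
from h import *
C=cam("top"); im=cv2.imread("pics/top0.png"); print(C[2])
hsv=cv2.cvtColor(im,cv2.COLOR_BGR2HSV)
m=cv2.inRange(hsv,(5,80,30),(22,255,255)); m=cv2.morphologyEx(m,cv2.MORPH_CLOSE,np.ones((5,5)))
for c in cv2.findContours(m,cv2.RETR_EXTERNAL,cv2.CHAIN_APPROX_NONE)[0]:
    if cv2.contourArea(c)<800: continue
    b=cv2.boxPoints(cv2.minAreaRect(c)); z=.052 if b[:,0].mean()<300 else .006
    w=cast(C,b,z); print(b.mean(0), "centre",w.mean(0),"sides",np.linalg.norm(w[1]-w[0]),np.linalg.norm(w[2]-w[1]),
      "ang",np.degrees(np.arctan2(*(w[1]-w[0])[1::-1])),np.degrees(np.arctan2(*(w[2]-w[1])[1::-1])))
for n,p,z in (("bottle",(203,100),.0),("jar",(314,98),0),("spool",(301,241),.04),("hammerhead",(232,267),.02),("hammerend",(240,202),.02),("knob",(128,145),.069),("dockBL",(134,218),.012),("dockBR",(168,211),.012),("dockTL",(115,141),.012),("dockTR",(152,134),.012)):
    print(n,cast(C,p,z)[0].round(3))
cv2.imwrite("pics/dock_top.png",cv2.resize(im[120:230,100:185],None,fx=6.5,fy=5.4,interpolation=cv2.INTER_CUBIC) if 0 else cv2.resize(im[122:228,100:184],None,fx=5.5,fy=5.5,interpolation=cv2.INTER_CUBIC))
E
```

```text
[[ 0.00320672 -0.99847241  0.05515941]
 [-0.99988916 -0.00400346 -0.01433986]
 [ 0.01453878 -0.05510731 -0.99837458]]
[ 29.744831 344.33792 ] centre [0.09878342 0.55685222 0.052     ] sides 0.0896693969436142 0.2152700022634645 ang -47.52631475904683 -136.95917777794642
[364.88007 285.87793] centre [ 0.23777548 -0.32351464  0.006     ] sides 0.1571795987050902 0.24809855741525336 ang -74.67413247508134 -165.25588521085066
[342.6324 182.7206] centre [ 0.52170643 -0.26496976  0.006     ] sides 0.11954164056107629 0.18895754418488392 ang -80.49570262977363 -171.55823534984577
[231.79019 194.27362] centre [0.48762688 0.040924   0.052     ] sides 0.3521783015662809 0.11279838704643315 ang -14.560554127797591 -104.97033543866218
bottle [0.755 0.128 0.   ]
jar [ 0.763 -0.187  0.   ]
spool [ 0.362 -0.143  0.04 ]
hammerhead [0.29  0.041 0.02 ]
hammerend [0.466 0.021 0.02 ]
knob [0.613 0.312 0.069]
dockBL [0.421 0.311 0.012]
dockBR [0.441 0.218 0.012]
dockTL [0.634 0.368 0.012]
dockTR [0.654 0.266 0.012]
```

View pics/dock_top.png

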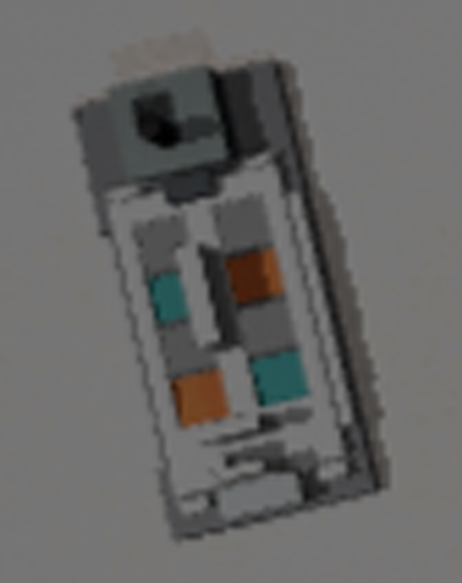

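```bash
python3 - <<'E'
from h import *
C=cam("top"); im=cv2.imread("pics/top0.png")
hsv=cv2.cvtColor(im,cv2.COLOR_BGR2HSV)
m=cv2.inRange(hsv,(5,70,20),(24,255,255)); m[:,:200]=0; m[:,290:]=0; m[:115]=0; m[220:]=0
m=cv2.morphologyEx(cv2.morphologyEx(m,cv2.MORPH_CLOSE,np.ones((5,5))),cv2.MORPH_OPEN,np.ones((19,19)))
c=max(cv2.findContours(m,cv2.RETR_EXTERNAL,cv2.CHAIN_APPROX_NONE)[0],key=cv2.contourArea)
b=cv2.boxPoints(cv2.minAreaRect(c)); w=cast(C,b,.052); print(b,w.mean(0),np.linalg.norm(w[1]-w[0]),np.linalg.norm(w[2]-w[1]),np.degrees(np.arctan2(*(w[1]-w[0])[1::-1])),np.degrees(np.arctan2(*(w[2]-w[1])[1::-1])))
E
python3 -m inch '[[0,0,0,-1],[0,0,0,-1],[0,0,0,-1],[0,0,0,-1],[0,0,0,-1]]' 1 20
python3 -m inch '[[0,0,0,-1],[0,0,0,-1],[0,0,0,-1],[0,0,0,-1],[0,0,0,-1]]' 
python3 -m inch '[[0,0,0,-1],[0,0,0,-1],[0,0,0,-1],[0,0,0,-1],[0,0,0,-1]]'
python3 -m inch '[[0,0,0,-1],[0,0,0,0]]'
```

```text
[[211.5283  189.15094]
 [230.01888 124.43396]
 [269.50946 135.71698]
 [251.01888 200.43396]] [0.57115494 0.01867469 0.052     ] 0.179991378237913 0.10986166644519492 -15.334985781379736 -105.75092120136713
time_s: 0.52
tool_pos: [0.2624, -0.5943, 0.2382]
tcp_rot: [-0.0, 0.91, 0.415, -0.0]
ft_force: [-0.2, 0.3, 0.1]
grip_width: 0.0882
gripper_force: 0.0
time_s: 0.93
tool_pos: [0.2624, -0.5943, 0.2382]
tcp_rot: [-0.0, 0.798, 0.602, 0.0]
ft_force: [-0.4, 0.6, -0.7]
grip_width: 0.0883
gripper_force: 0.0
time_s: 1.35
tool_pos: [0.2623, -0.5943, 0.2382]
tcp_rot: [-0.0, 0.649, 0.761, 0.0]
ft_force: [0.5, -0.1, -0.7]
grip_width: 0.0878
gripper_force: 0.0
time_s: 1.52
tool_pos: [0.2622, -0.5944, 0.2382]
tcp_rot: [-0.0, 0.616, 0.788, 0.0]
ft_force: [-0.1, -0.3, -0.6]
grip_width: 0.0883
gripper_force: 0.0
```

```bash

python3 -m inch '[[0.085,0.0485,0,0],[0.085,0.0485,0,0],[0.085,0.0485,0,0],[0.085,0.0485,0,0],[0.085,0.0485,0,0]]' | grep tool
python3 -m inch '[[0.085,0.0485,0,0],[0.085,0.0485,0,0],[0.085,0.0485,0,0],[0.085,0.0485,0,0],[0.085,0.0485,0,0]]' | grep tool
python3 -m inch '[[0.085,0.0485,0,0],[0.085,0.0485,0,0],[0.085,0.0485,0,0],[0.085,0.0485,0,0],[0.085,0.0485,0,0]]' | grep tool
python3 -m inch '[[0.085,0.0485,0,0],[0.085,0.0485,0,0],[0.085,0.0485,0,0],[0.085,0.0485,0,0],[0.085,0.0485,0,0]]' | grep tool
python3 -m inch '[[0.085,0.0485,0,0],[0.085,0.0485,0,0],[0.085,0.0485,0,0],[0.085,0.0485,0,0],[0,0,0,0]]'
python3 -m inch '[[0,0,0,0],[0,0,0,0]]'
python3 - <<'E'
from h import *
import pickle
s=telemetry.state(); im=capture("wrist"); print(s["tool_pos"],s["tcp_rot"],s["joints"])
pickle.dump(s,open("w1.pkl","wb")); cv2.imwrite("pics/w1.png",im)
E
```

```text
tool_pos: [0.3161, -0.4045, 0.2385]
tool_pos: [0.3697, -0.2163, 0.2388]
tool_pos: [0.4233, -0.0281, 0.2389]
tool_pos: [0.4769, 0.1601, 0.2386]
time_s: 3.6
tool_pos: [0.5185, 0.3177, 0.2387]
tcp_rot: [-0.002, 0.615, 0.788, 0.002]
ft_force: [-1.2, 0.1, 1.3]
grip_width: 0.0881
gripper_force: 0.0
time_s: 3.77
tool_pos: [0.5194, 0.3084, 0.2381]
tcp_rot: [0.0, 0.618, 0.787, -0.001]
ft_force: [-0.6, -1.0, -0.6]
grip_width: 0.0882
gripper_force: 0.0
[0.51942424 0.30837286 0.23809729] [ 2.18528029e-05  6.17502466e-01  7.86568561e-01 -7.76395105e-04] [-0.12137852  0.55386152 -0.69121216  1.63448704  0.38690592  1.09597443
 -0.67960947]
```

View pics/w1.png

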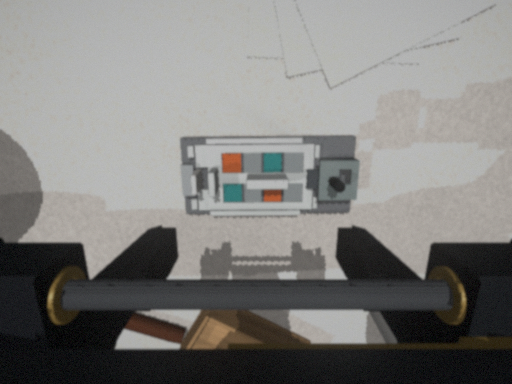

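```bash
python3 - <<'E'
import cv2
im=cv2.imread("pics/w1.png")
cv2.imwrite("pics/w1c.png",cv2.convertScaleAbs(cv2.resize(im[128:222,174:364],None,fx=4,fy=4,interpolation=cv2.INTER_CUBIC),alpha=1.5))
E
```

```text
(no output)
```

View pics/w1c.png

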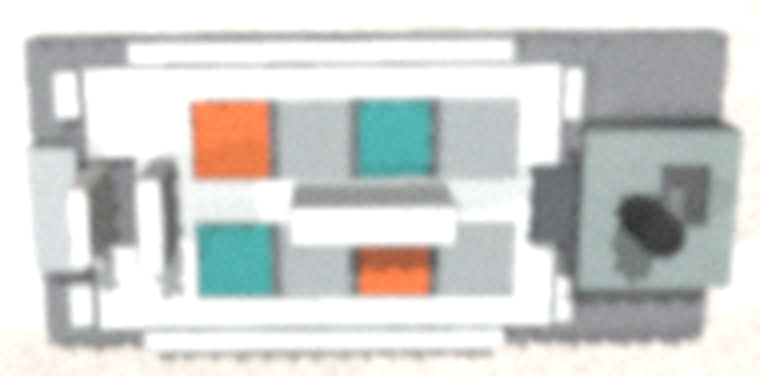

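```bash
python3 - <<'E'
from h import *
import pickle
from scipy.optimize import least_squares
s=pickle.load(open("w1.pkl","rb")); C=cam("wrist",s)
pts=[("baseTL",30,36,-95,52,12),("baseTR",726,32,130,52,12),("plTL",583,128,80,25,37),("plTR",742,130,128,25,37),("plBR",733,292,128,-25,37),("plBL",577,290,80,-25,37),
("spTL",292,205,-10,6,54),("spTR",456,207,40,6,54),("spBR",452,245,40,-6,54),("spBL",293,244,-10,-6,54),("knob",667,240,97,0,69),("catchL",36,148,-92,20,30),("catchBL",46,270,-92,-20,30),
("carTL",84,66,-75,43,20),("carTR",560,66,75,43,20),("carBR",552,330,75,-43,20),("carBL",100,326,-75,-43,20)]
w=np.array([cast(C,(p[1]/4+173.6,p[2]/4+127.6),p[5]/1000)[0,:2] for p in pts]); d=np.array([p[3:5] for p in pts])/1000
f=lambda v: (np.c_[v[0]+d[:,0]*np.cos(v[2])-d[:,1]*np.sin(v[2]), v[1]+d[:,0]*np.sin(v[2])+d[:,1]*np.cos(v[2])]-w)
r=least_squares(lambda v:f(v).ravel(),[.52,.287,.23],loss="soft_l1",f_scale=.002); v=r.x
print(v,np.degrees(v[2]))
c,sn=np.cos(v[2]),np.sin(v[2])
for p,e in zip(pts,f(v)): print(p[0],(np.array([[c,sn],[-sn,c]])@e*1000).round(1))
T=rot(s["tcp_rot"]); print("tool y ang",np.degrees(np.arctan2(T[1,1],T[0,1])))
for n,q in (("knob",(.097,0)),("pinch35",(-.0575,0))):
    g=v[:2]+np.array([c*q[0]-sn*q[1],sn*q[0]+c*q[1]]); print(n,g,"tool delta",T.T@np.append(g-s["tool_pos"][:2],0))
E
```

```text
[0.52042694 0.29367679 0.24300781] 13.923321899350645
baseTL [-2.1  0.3]
baseTR [ 2.8 -0.3]
plTL [ 1.6 -1.2]
plTR [ 1.6 -0.4]
plBR [-0.4  1. ]
plBL [0.6 0.2]
spTL [-0.9 -0.7]
spTR [1.1 0.1]
spBR [ 2.  -0.4]
spBL [-1.1 -0.8]
knob [0.1 0.1]
catchL [-3.   0.8]
catchBL [-3.3  0.2]
carTL [-0.3 -0.2]
carTR [1.2 0.3]
carBR [-0.6  1.6]
carBL [-0.2 -0.2]
tool y ang 13.731979316717062
knob [0.61457694 0.31701723] tool delta [-1.41902009e-02  9.44848731e-02 -9.87575615e-05]
pinch35 [0.46461637 0.27984095] tool delta [-1.47059781e-02 -6.00141552e-02  8.62866769e-05]
```

```bash

python3 -m inch '[[-0.012,0.08,0,0],[-0.012,0.08,0,0],[-0.0115,0.076,0,0],[0,0,0.09,0],[0,0,0.09,0]]' 0.45 25 | grep tool
python3 -m inch '[[0,0,0.09,0],[0,0,0.09,0],[0,0,0.02,0],[0,0,0,0],[0,0,0,0]]'
python3 - <<'E'
from h import *
s=telemetry.state(); C=cam("wrist",s); im=capture("wrist"); print(s["tool_pos"],s["tcp_rot"],proj(C,[[.6146,.3170,.069]]))
T=rot(s["tcp_rot"]); print(T.T@(np.array([.6146,.3170,.044])-s["tool_pos"])/.4)
cv2.imwrite("pics/w2.png",im)
E
```

```text
tool_pos: [0.6185, 0.3159, 0.1679]
time_s: 4.65
tool_pos: [0.6156, 0.3173, 0.0882]
tcp_rot: [0.0, 0.618, 0.787, 0.001]
ft_force: [0.4, 0.4, 1.3]
grip_width: 0.0399
gripper_force: 0.0
[0.61558505 0.31726299 0.08823868] [2.87254546e-04 6.17511990e-01 7.86561239e-01 5.25861305e-04] [[254.3873769  229.91226838]]
[-7.59980913e-05 -2.67903847e-03  1.10593605e-01]
```

View pics/w2.png

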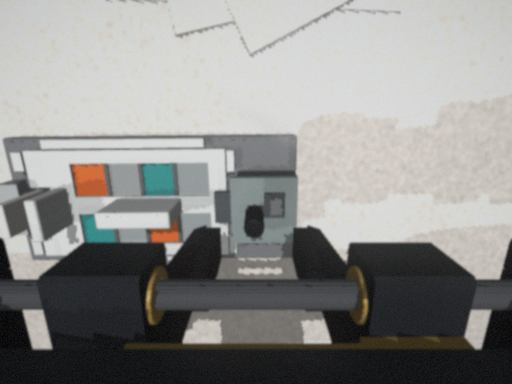

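```bash

python3 -m inch '[[0,-0.0025,0.055,0],[0,0,0.055,0],[0,0,0,0]]' | egrep 'tool_pos|force'
python3 -m inch '[[0,0,0,0],[0,0,0,0],[0,0,0,0],[0,0,0,0]]' 0 25
python3 -m inch '[[0,0.009,0,0],[0,0.009,0,0],[0,0.009,0,0],[0,0.009,0,0],[0,0,0,0]]'
```

```text
tool_pos: [0.6132, 0.3166, 0.0418]
ft_force: [-0.5, -1.0, 0.2]
gripper_force: 0.0
time_s: 5.28
tool_pos: [0.6147, 0.3182, 0.0446]
tcp_rot: [0.0, 0.617, 0.787, 0.001]
ft_force: [0.7, -0.6, 0.6]
grip_width: 0.0153
gripper_force: 0.0
time_s: 5.7
tool_pos: [0.6273, 0.3217, 0.0442]
tcp_rot: [-0.001, 0.617, 0.787, -0.0]
ft_force: [-6.2, -2.7, 8.7]
grip_width: 0.0122
gripper_force: 25.0
```

```bash

python3 -m inch '[[0.008,0,0,0],[0.008,0,0,0],[0.008,0,0,0],[0,0,0,0],[0,0,0,0]]'
python3 -m inch '[[0,0,0,0],[0,0,0,0],[0,0,0,0],[0,0,0,0],[0,0,0,0]]' 0.45
python3 - <<'E'
from h import *
s=telemetry.state(); C=cam("wrist",s); im=capture("wrist"); 
c,sn=np.cos(.243),np.sin(.243)
for n,(x,y) in dict(parked=(.108,.0095),closed=(.097,0)).items(): print(n,proj(C,[[.52043+c*x-sn*y,.29368+sn*x+c*y,.069]]))
cv2.imwrite("pics/w3.png",im[100:340,100:420])
E
```

```text
time_s: 6.12
tool_pos: [0.6246, 0.3306, 0.0442]
tcp_rot: [-0.0, 0.617, 0.787, -0.001]
ft_force: [-6.2, -2.5, 8.6]
grip_width: 0.0121
gripper_force: 25.0
time_s: 6.53
tool_pos: [0.6259, 0.3303, 0.0428]
tcp_rot: [0.0, 0.617, 0.787, 0.0]
ft_force: [0.8, -1.0, -0.3]
grip_width: 0.0395
gripper_force: 0.0
parked [[249.14053575 270.82286935]]
closed [[226.09893617 288.6048212 ]]
```

View pics/w3.png

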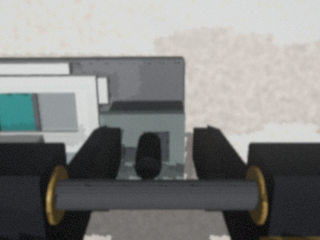

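```bash

python3 -m inch '[[0,0,-0.08,0],[0,0,-0.08,0],[0,0,0,0]]' 0.5 | grep tool_pos
python3 -m inch '[[-0.0053,-0.0834,0,0],[-0.0053,-0.0834,0,0],[-0.0053,-0.0834,0,0],[-0.0053,-0.0834,0,0],[-0.0053,-0.0834,0,0]]' |grep tool_pos
python3 -m inch '[[0,0,0,0],[0,0,0,0],[0,0,0,0]]'
python3 - <<'E'
from h import *
s=telemetry.state(); C=cam("wrist",s); im=capture("wrist"); T=rot(s["tcp_rot"]); print(s["tool_pos"],np.degrees(np.arctan2(T[1,1],T[0,1])))
c,sn=np.cos(.243),np.sin(.243)
def W(x,y,z): return [.52043+c*x-sn*y,.29368+sn*x+c*y,z]
for n,q in dict(tabL=(-.075,.012,.054),tabR=(-.075,-.012,.054),lugo=(-.055,.015,.054),lugi=(-.047,.015,.054),lugib=(-.047,-.015,.054),park=(.108,.0095,.069),closed=(.097,0,.069)).items(): print(n,proj(C,[W(*q)]).round(1))
print(T.T@(np.array(W(-.0575,0,.035))-s["tool_pos"])/.4)
cv2.imwrite("pics/w4.png",cv2.convertScaleAbs(cv2.resize(im[110:310,140:400],None,fx=3,fy=3,interpolation=cv2.INTER_CUBIC),alpha=1.5))
E
```

```text
tool_pos: [0.6286, 0.3329, 0.1133]
tool_pos: [0.4647, 0.2796, 0.1068]
time_s: 7.5
tool_pos: [0.4672, 0.2806, 0.1072]
tcp_rot: [0.0, 0.617, 0.787, 0.001]
ft_force: [-0.6, 0.4, 0.4]
grip_width: 0.0442
gripper_force: 0.0
[0.46719232 0.28055473 0.10716186] 13.80450197499872
tabL [[227.8 195.4]]
tabR [[228.8 226.5]]
lugo [[255.7 191.3]]
lugi [[267.  191.3]]
lugib [[266.6 230.1]]
park [[499.5 204.8]]
closed [[480.  218.1]]
[-0.00026657 -0.00699069  0.18039242]
```

View pics/w4.png

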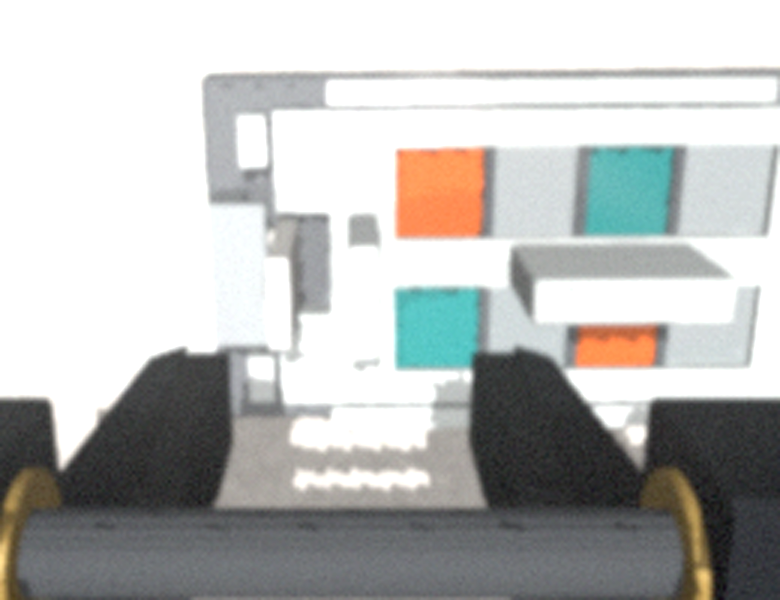

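```bash

python3 -m inch '[[0,-0.007,0.06,0],[0,0,0.06,0],[0,0,0.04,0],[0,0,0.018,0],[0,0,0,0]]' 
python3 - <<'E'
from h import *
p=np.mean([ (lambda s: s["tool_pos"])(telemetry.state()) for _ in range(5)],0); T=rot(telemetry.state()["tcp_rot"])
c,sn=np.cos(.243),np.sin(.243)
print(p,T.T@(np.array([.52043-c*.0575,.29368-sn*.0575,.036])-p)*1000)
E
python3 -m inch '[[0,0,0,0],[0,0,0,0],[0,0,0,0],[0,0,0,0],[0,0,0,0]]' 0 40
python3 -m inch '[[0,0,0,0],[0,0,0,0]]'
```

```text
time_s: 7.97
tool_pos: [0.4633, 0.2794, 0.034]
tcp_rot: [-0.0, 0.617, 0.787, -0.001]
ft_force: [0.2, -0.6, 0.0]
grip_width: 0.0436
gripper_force: 0.0
[0.46333504 0.27938385 0.03402244] [ 0.14051787  1.35333896 -1.98019632]
time_s: 8.38
tool_pos: [0.464, 0.28, 0.0364]
tcp_rot: [0.0, 0.617, 0.787, 0.001]
ft_force: [0.3, 1.1, 3.0]
grip_width: 0.02
gripper_force: 40.0
time_s: 8.55
tool_pos: [0.4641, 0.28, 0.0363]
tcp_rot: [0.0, 0.617, 0.787, 0.001]
ft_force: [-0.4, -0.1, 5.8]
grip_width: 0.0196
gripper_force: 40.0
```

```bash

python3 -m inch '[[0,0,-0.01,0],[0,0,-0.015,0],[0,0,-0.02,0],[0,0,-0.02,0],[0,0,0,0]]' 0 55
python3 -m inch '[[0,0,-0.04,0],[0,0,-0.04,0],[0,0,-0.05,0],[0,0,-0.05,0],[0,0,0,0]]'
python3 -m inch '[[0,0,0,0],[0,0,0,0]]'
python3 - <<'E'
from h import *
im=capture("wrist"); im2=capture("scene")
cv2.imwrite("pics/w5.png",np.hstack([im[60:360,100:500],cv2.resize(im2[100:250,250:450],None,fx=2,fy=2)]))
E
```

```text
time_s: 8.97
tool_pos: [0.4638, 0.2799, 0.0631]
tcp_rot: [0.0, 0.617, 0.787, 0.001]
ft_force: [-0.1, -0.7, -2.8]
grip_width: 0.0192
gripper_force: 55.0
time_s: 9.38
tool_pos: [0.4648, 0.2809, 0.1368]
tcp_rot: [0.001, 0.617, 0.787, 0.002]
ft_force: [-0.1, -0.2, -2.9]
grip_width: 0.0191
gripper_force: 55.0
time_s: 9.55
tool_pos: [0.4627, 0.2788, 0.1326]
tcp_rot: [-0.0, 0.617, 0.787, -0.001]
ft_force: [-0.0, -0.5, -2.9]
grip_width: 0.0191
gripper_force: 55.0
```

View pics/w5.png

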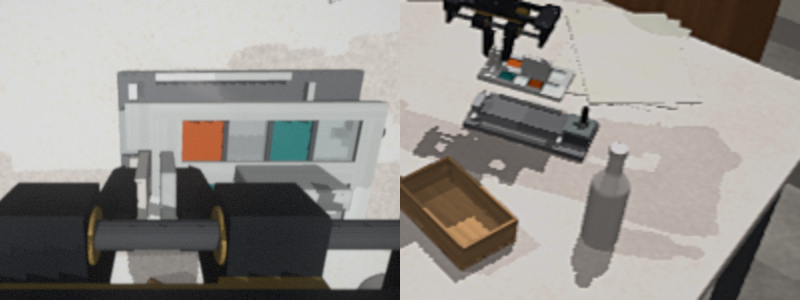

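```bash

python3 -m inch '[[0,0,0,0.5],[0,0,0,0.5],[-0.03,-0.0045,0,0],[-0.05,-0.0075,0,0],[-0.07,-0.0105,0,0]]' | egrep 'tool_pos|width'
python3 -m inch '[[-0.08,-0.012,0,0],[-0.08,-0.012,0,0],[-0.08,-0.012,0,0],[-0.08,-0.012,0,0],[-0.08,-0.012,0,0]]' | egrep 'tool_pos|width'
python3 -m inch '[[-0.08,-0.012,0,0],[-0.08,-0.012,0,0],[-0.08,-0.012,0,0],[-0.08,-0.012,0,0],[-0.08,-0.012,0,0]]' | egrep 'tool_pos|width'
python3 -m inch '[[-0.08,-0.012,0,0],[-0.08,-0.012,0,0],[-0.08,-0.012,0,0],[-0.08,-0.012,0,0],[-0.05,-0.0075,0,0]]' | egrep 'tool_pos|width'
python3 -m inch '[[-0.03,-0.0045,0,0],[-0.016,-0.0024,0,0],[0,0,0,0],[0,0,0,0]]'
python3 - <<'E'
from h import *
import pickle
s=telemetry.state(); p=s["tool_pos"]; T=rot(s["tcp_rot"]); C=cam("wrist",s); im=capture("wrist"); pickle.dump(s,open("w6.pkl","wb"));cv2.imwrite("pics/w6.png",im)
print(p,np.degrees(np.arctan2(T[1,1],T[0,1])),T.T@(np.array([.4649,-.2738,.030])-p)/.4)
E
```

```text
tool_pos: [0.4628, 0.2194, 0.1329]
grip_width: 0.0192
tool_pos: [0.4633, 0.0544, 0.1329]
grip_width: 0.019
tool_pos: [0.4638, -0.1072, 0.1329]
grip_width: 0.019
tool_pos: [0.4639, -0.2591, 0.1327]
grip_width: 0.0191
time_s: 11.65
tool_pos: [0.466, -0.2715, 0.1333]
tcp_rot: [-0.001, 0.65, 0.76, 0.0]
ft_force: [1.4, 0.1, -2.5]
grip_width: 0.0192
gripper_force: 55.0
[ 0.46602966 -0.27150549  0.13325556] 8.92695984655051 [-0.00554552 -0.00361616  0.25813318]
```

```bash

python3 -m inch '[[-0.003,-0.003,0.05,0],[0,0,0.08,0],[0,0,0.06,0],[0,0,0.035,0],[0,0,0,0]]' | egrep 'tool_pos|ft'
python3 -m inch '[[0,0,0.008,0],[0,0,0.008,0],[0,0,0.005,0],[0,0,0,0],[0,0,0,0]]'
```

```text
tool_pos: [0.4635, -0.272, 0.0411]
ft_force: [-1.1, -0.1, -2.3]
time_s: 12.53
tool_pos: [0.4655, -0.2747, 0.0357]
tcp_rot: [0.001, 0.651, 0.759, 0.0]
ft_force: [0.4, -0.2, -2.2]
grip_width: 0.0189
gripper_force: 55.0
```

```bash

python3 -m inch '[[0,0,0.005,0],[0,0,0.004,0],[0,0,0,0],[0,0,0,0]]' | egrep 'tool_pos|ft'
python3 -m inch '[[0,0,0.003,0],[0,0,0,0],[0,0,0,0]]'| egrep 'tool_pos|ft'
python3 -m inch '[[0,0,0.002,0],[0,0,0,0],[0,0,0,0]]'| egrep 'tool_pos|ft'
```

```text
tool_pos: [0.465, -0.2744, 0.0314]
ft_force: [0.1, 0.0, -2.9]
tool_pos: [0.4653, -0.2745, 0.0304]
ft_force: [-0.2, 0.1, -0.3]
tool_pos: [0.4655, -0.2745, 0.0303]
ft_force: [-1.9, 0.7, 7.2]
```

```bash

python3 -m inch '[[0,0,0,0],[0,0,0,0],[0,0,0,0],[0,0,0,0],[0,0,0,0]]' 0.5 20
python3 -m inch '[[0,0,-0.06,0],[0,0,-0.08,0],[0,0,-0.08,0],[0,0,-0.08,0],[0,0,-0.08,0]]' | grep tool_pos
python3 -m inch '[[-0.06,0.08,0,0],[-0.06,0.08,0,0],[0,0,0,0],[0,0,0,0],[0,0,0,0]]' 1
python3 - <<'E'
from h import *
import pickle
s=telemetry.state(); im=capture("wrist"); pickle.dump(s,open("w7.pkl","wb"));cv2.imwrite("pics/w7.png",im)
C=cam("wrist",s); c,sn=np.cos(.154),np.sin(.154)
px=proj(C,[.465+c*.0675,-.2745+sn*.0675,.04]); print(s["tool_pos"],px)
u,v=px[0].astype(int); u=min(max(u,120),392); v=min(max(v,90),294)
print(u,v); cv2.imwrite("pics/w7c.png",cv2.convertScaleAbs(cv2.resize(im[v-90:v+90,u-120:u+120],None,fx=3.3,fy=3.3,interpolation=cv2.INTER_CUBIC),alpha=1.3))
E
```

```text
time_s: 13.78
tool_pos: [0.4656, -0.2744, 0.0296]
tcp_rot: [0.0, 0.651, 0.759, 0.0]
ft_force: [-0.2, 0.1, -0.2]
grip_width: 0.0441
gripper_force: 0.0
tool_pos: [0.4651, -0.2741, 0.183]
time_s: 14.62
tool_pos: [0.5353, -0.3113, 0.1809]
tcp_rot: [-0.001, 0.65, 0.76, 0.0]
ft_force: [-0.6, -0.1, -0.1]
grip_width: 0.0758
gripper_force: 0.0
[ 0.53532705 -0.31132074  0.18091012] [[260.22345839 134.65881861]]
260 134
```

View pics/w7c.png

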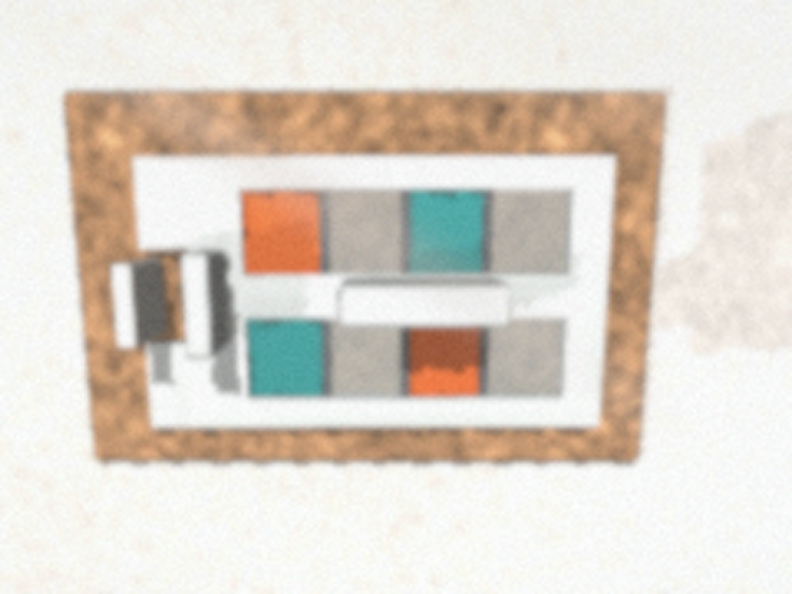

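```bash
python3 - <<'E'
from h import *
import pickle
from scipy.optimize import least_squares
s=pickle.load(open("w7.pkl","rb")); C=cam("wrist",s)
pts=[(134,156,-75,43,14),(616,155,75,43,14),(599,428,75,-43,14),(152,428,-75,-43,14),(341,285,-10,6,48),(508,283,40,6,48),(508,325,40,-6,48),(338,326,-10,-6,48)]
w=np.array([cast(C,(p[0]/3.3+139.65,p[1]/3.3+43.65),p[4]/1000)[0,:2] for p in pts]); d=np.array([p[2:4] for p in pts])/1000
f=lambda v: (np.c_[v[0]+d[:,0]*np.cos(v[2])-d[:,1]*np.sin(v[2]), v[1]+d[:,0]*np.sin(v[2])+d[:,1]*np.cos(v[2])]-w)
v=least_squares(lambda v:f(v).ravel(),[.52,-.265,.15],loss="soft_l1",f_scale=.002).x
c,sn=np.cos(v[2]),np.sin(v[2]); print(v,np.degrees(v[2])); print((f(v)@np.array([[c,-sn],[sn,c]])*1000).round(1))
g=v[:2]+.010*np.array([c,sn]); print("spine",g)
T=rot(s["tcp_rot"]); print(np.degrees(np.arctan2(T[1,1],T[0,1])),s["joints"])
a=v[2]-np.pi/2; X=np.array([-np.sin(a),np.cos(a)]); Y=np.array([np.cos(a),np.sin(a)]); dd=g-s["tool_pos"][:2]
print("after turn, tool dx,dy /.4:",X@dd/.4,Y@dd/.4)
E
python3 -m inch '[[0,0,0,1],[0,0,0,1],[0,0,0,1],[0,0,0,1],[0,0,0,1]]' 0.5| grep rot
python3 -m inch '[[0,0,0,1],[0,0,0,1],[0,0,0,1],[0,0,0,1],[0,0,0,1]]' | grep rot
python3 -m inch '[[0,0,0,1],[0,0,0,1],[0,0,0,1],[0,0,0,1],[0,0,0,1]]' | grep rot
python3 -m inch '[[0,0,0,1],[0,0,0,1],[0,0,0,1],[0,0,0,0],[0,0,0,0]]'
python3 -c "
from h import *
s=telemetry.state();T=rot(s['tcp_rot']);print(s['tool_pos'],s['joints'],np.degrees(np.arctan2(T[1,1],T[0,1])))"
```

```text
[ 0.52460673 -0.26617662  0.15611887] 8.94495210531852
[[-0.9  0.3]
 [ 0.1  0.2]
 [ 0.1  0.4]
 [-0.5  0.2]
 [-1.   0.1]
 [ 1.4 -0.4]
 [ 1.  -0.5]
 [ 0.1 -0.3]]
spine [ 0.53448511 -0.26462176]
8.855597464120633 [ 0.86415853  0.62226693 -0.58740721  1.64542849  0.39434469  0.99626863
  0.29994929]
after turn, tool dx,dy /.4: 0.01607329854792015 -0.11565484582727996
tcp_rot: [-0.0, 0.801, 0.599, -0.0]
tcp_rot: [-0.0, 0.911, 0.411, -0.0]
tcp_rot: [-0.0, 0.979, 0.204, -0.0]
time_s: 16.33
tool_pos: [0.535, -0.3115, 0.1815]
tcp_rot: [-0.0, 0.997, 0.078, -0.0]
ft_force: [-0.6, -0.2, 1.0]
grip_width: 0.0439
gripper_force: 0.0
[ 0.5349917  -0.31153769  0.1814979 ] [ 0.61521945  0.55888877 -0.22447773  1.66233285  0.14716674  0.93764723
 -1.07757344] -81.0162870121634
```

```bash

python3 -m inch '[[0.0085,-0.058,0,0],[0.0085,-0.058,0,0],[0,0,0.09,0],[0,0,0.09,0],[0,0,0.09,0]]' | egrep 'tool_pos'
python3 -m inch '[[0,0,0.06,0],[0,0,0.04,0],[0,0,0.0275,0],[0,0,0,0],[0,0,0,0]]'
python3 -m inch '[[0,0,0,0],[0,0,0,0],[0,0,0,0],[0,0,0,0],[0,0,0,0]]' 0 35
python3 -m inch '[[0,0,0,0],[0,0,0,0],[0,0,0,0]]'
```

```text
tool_pos: [0.5356, -0.2647, 0.0731]
time_s: 17.17
tool_pos: [0.5353, -0.2651, 0.0227]
tcp_rot: [-0.0, 0.997, 0.077, -0.0]
ft_force: [0.1, 0.1, 0.3]
grip_width: 0.0439
gripper_force: 0.0
time_s: 17.58
tool_pos: [0.5356, -0.2653, 0.0231]
tcp_rot: [0.0, 0.997, 0.077, 0.0]
ft_force: [-0.6, 0.9, -0.2]
grip_width: 0.0128
gripper_force: 0.0
time_s: 17.83
tool_pos: [0.5356, -0.2652, 0.023]
tcp_rot: [0.0, 0.997, 0.077, 0.0]
ft_force: [-1.1, -0.3, 6.3]
grip_width: 0.0116
gripper_force: 35.0
```

```bash

python3 -m inch '[[0,0,-0.02,0],[0,0,-0.04,0],[0,0,-0.07,0],[0,0,-0.07,0],[0,0,-0.07,0]]' 0 45| egrep 'tool_pos|ft'
python3 -m inch '[[0,0,0,0.982],[0,0,0,0.982],[0,0,0,0.982],[0,0,0,0.982],[0,0,0,0.982]]' | egrep 'tool_pos|ft'
python3 -m inch '[[-0.003,-0.03,0,0],[-0.006,-0.06,0,0],[-0.008,-0.08,0,0],[-0.008,-0.08,0,0],[-0.008,-0.08,0,0]]' | egrep 'tool_pos'
python3 -m inch '[[-0.008,-0.08,0,0],[-0.008,-0.08,0,0],[-0.008,-0.08,0,0],[-0.006,-0.06,0,0],[-0.006,-0.05,0,0]]' | egrep 'tool_pos'
python3 -m inch '[[-0.003,-0.028,0,0],[0,0,0,0],[0,0,0,0],[0,0,0,0]]'
python3 - <<'E'
from h import *
import pickle
s=telemetry.state(); im=capture("wrist"); pickle.dump(s,open("w8.pkl","wb"));T=rot(s["tcp_rot"])
print(s["tool_pos"],s["joints"],np.degrees(np.arctan2(T[1,1],T[0,1])))
im2=capture("top"); cv2.imwrite("pics/t8f.png",im2)
cv2.imwrite("pics/w8.png",im)
cv2.imwrite("pics/w8c.png",np.hstack([cv2.resize(im,(512,384)),cv2.resize(im2[96:224,190:286],(288,384))]))
E
```

```text
tool_pos: [0.5345, -0.2647, 0.1313]
ft_force: [1.0, -0.6, -2.1]
tool_pos: [0.5347, -0.2648, 0.1304]
ft_force: [-0.6, 0.1, -3.5]
tool_pos: [0.5581, -0.1319, 0.1304]
tool_pos: [0.5821, 0.0085, 0.1305]
time_s: 19.83
tool_pos: [0.584, 0.0132, 0.1303]
tcp_rot: [0.001, 0.991, -0.137, -0.0]
ft_force: [0.5, -0.3, -3.1]
grip_width: 0.0115
gripper_force: 45.0
[0.58396705 0.01324171 0.13034851] [ 0.00488913  0.56685141 -0.14131804  1.79242006  0.10843468  0.7906348
 -2.03767802] -105.80441006820054
```

View pics/w8c.png

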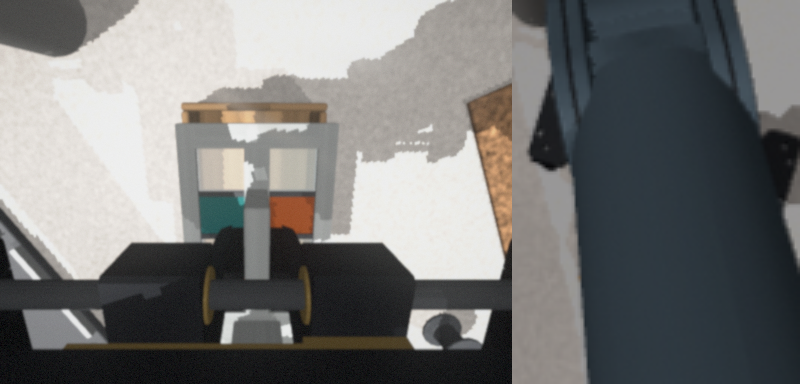

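```bash
python3 - <<'E'
from h import *
import pickle
s=pickle.load(open("w8.pkl","rb")); C=cam("wrist",s); im=cv2.imread("pics/w8.png")
a=np.radians(-15.55); c,sn=np.cos(a),np.sin(a)
W=lambda x,y,z:[.5712+c*x-sn*y,.0187+sn*x+c*y,z]
print("tray pred",proj(C,[W(.09,.055,.052),W(.09,-.055,.052)]).round(1))
hsv=cv2.cvtColor(im,cv2.COLOR_BGR2HSV); m=cv2.inRange(hsv,(5,70,40),(24,255,255))[95:124,150:360]
n,l,st,ce=cv2.connectedComponentsWithStats(m); i=1+np.argmax(st[1:,4]); x,y,w,h,_=st[i]; print("tray seen L,R,top",x+150,x+w-1+150,y+95)
T=rot(s["tcp_rot"]); Ct=lambda x,y,z: s["tool_pos"]+T@np.array([x-.0107,-y,-(z-.017)])
print("carrier pred",proj(C,[Ct(.075,.043,.008),Ct(.075,-.043,.008)]).round(1))
print("tray seen pts",cast(C,[[182,103.5],[327.5,103.5]],.052), "want",W(.09,.055,.052),W(.09,-.055,.052))
for r in (130,150): print(r,[(k,hsv[r,k].tolist()) for k in (173,175,177,179,181,333,335,337,339,341)])
print("target delta",T.T@(np.array([.5839,.0152,.023])-s["tool_pos"])/.4)
E
```

```text
tray pred [[179.4 101.7]
 [328.6 101. ]]
tray seen L,R,top 182 326 103
carrier pred [[174.6 122.3]
 [340.5 122.3]]
tray seen pts [[ 0.67089104  0.04612984  0.052     ]
 [ 0.64161916 -0.05727771  0.052     ]] want [np.float64(0.6726500749386772), np.float64(0.047559700187922785), 0.052] [np.float64(0.6431613628920649), np.float64(-0.05841395626419736), 0.052]
130 [(173, [15, 9, 231]), (175, [17, 10, 181]), (177, [38, 7, 141]), (179, [45, 4, 142]), (181, [50, 5, 143]), (333, [45, 4, 136]), (335, [60, 2, 136]), (337, [60, 2, 139]), (339, [17, 14, 164]), (341, [18, 15, 169])]
150 [(173, [15, 9, 237]), (175, [13, 10, 231]), (177, [24, 8, 164]), (179, [60, 2, 139]), (181, [30, 2, 140]), (333, [60, 4, 136]), (335, [70, 6, 138]), (337, [15, 10, 156]), (339, [22, 17, 169]), (341, [16, 17, 168])]
target delta [-0.00141925 -0.00507206  0.26836431]
```

```bash

python3 -m inch '[[-0.002,-0.005,0.03,0],[0,0,0.05,0],[0,0,0.05,0],[0,0,0,0],[0,0,0,0]]' | egrep 'tool_pos|ft'
python3 -m inch '[[0,0,0.02,0],[0,0,0.02,0],[0,0,0.02,0],[0,0,0,0],[0,0,0,0]]' | egrep 'tool_pos|ft'
python3 -m inch '[[0,0,0.02,0],[0,0,0.02,0],[0,0,0.015,0],[0,0,0,0],[0,0,0,0]]' | egrep 'tool_pos|ft'
```

```text
tool_pos: [0.5829, 0.0168, 0.0772]
ft_force: [0.2, -0.3, -2.8]
tool_pos: [0.5838, 0.0174, 0.0541]
ft_force: [0.8, 0.2, -2.9]
tool_pos: [0.5837, 0.0174, 0.0319]
ft_force: [-0.3, -0.1, -3.2]
```

```bash

python3 -m inch '[[0,0,0.008,0],[0,0,0.008,0],[0,0,0.003,0],[0,0,0,0],[0,0,0,0]]' | egrep 'tool_pos|ft'
python3 -m inch '[[0,0,0.003,0],[0,0,0,0],[0,0,0,0]]' | egrep 'tool_pos|ft'
python3 -m inch '[[0,0,0.002,0],[0,0,0,0],[0,0,0,0]]' | egrep 'tool_pos|ft'
```

```text
tool_pos: [0.5841, 0.0174, 0.0249]
ft_force: [1.5, -0.4, -3.1]
tool_pos: [0.5841, 0.0174, 0.0237]
ft_force: [-0.5, -0.5, -2.4]
tool_pos: [0.5843, 0.0174, 0.023]
ft_force: [-0.4, -0.5, -1.6]
```

```bash

python3 -m inch '[[0,0,0.003,0],[0,0,0,0],[0,0,0,0]]' | egrep 'tool_pos|ft'
python3 -m inch '[[0,0,0,0],[0,0,0,0],[0,0,0,0],[0,0,0,0]]' 0.4 | egrep 'tool_pos|ft|width'
python3 -m inch '[[0,0,-0.04,0],[0,0,-0.06,0],[0,0,-0.08,0],[0,0,-0.08,0],[0,0,-0.08,0]]' | egrep 'tool_pos|ft'
python3 -m inch '[[-0.09,0,-0.04,0],[-0.09,0,-0.04,0],[0,0,0,0],[0,0,0,0],[0,0,0,0]]'
python3 - <<'E'
from h import *
s=telemetry.state(); im=capture("wrist"); C=cam("wrist",s)
a=np.radians(-15.55); c,sn=np.cos(a),np.sin(a)
print(proj(C,[.5712,.0187,.03]))
im2=capture("scene"); cv2.imwrite("pics/w9.png",np.hstack([im[:,100:450],cv2.resize(im2[80:240,200:380],(432,384))]))
E
```

```text
tool_pos: [0.5843, 0.0174, 0.023]
ft_force: [-4.3, -0.0, 12.0]
tool_pos: [0.5842, 0.0175, 0.0216]
ft_force: [0.2, 0.4, -0.2]
grip_width: 0.0347
tool_pos: [0.5838, 0.0174, 0.1589]
ft_force: [-0.2, 0.2, 0.1]
time_s: 23.52
tool_pos: [0.5154, 0.0367, 0.1898]
tcp_rot: [0.0, 0.991, -0.137, 0.0]
ft_force: [-0.1, -0.7, -0.2]
grip_width: 0.0349
gripper_force: 0.0
[[259.01248429 121.3885774 ]]
```

View pics/w9.png

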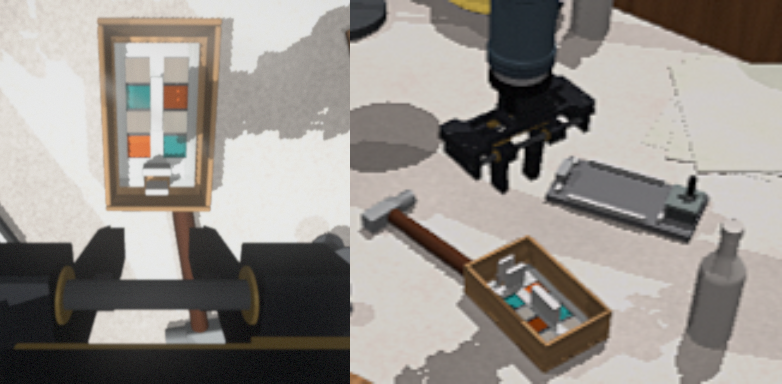

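The carrier lies flat inside the tray walls (left panel, about (158,115)), the arm is clear, and the knob is still parked (right panel, (690,185)). The bystanders I can see have not moved. I'm handing in.

```bash
python3 -c "
from rig import finish_job
print(finish_job())"
```

```text
the job is handed in; nothing more can be done
None
```

The job is handed in at about 24 s: the bolt is parked, the carrier was unclipped, laid on the cork pad, picked up again by its spine and set flat in the tray, as far as the final pictures show; no verdict was returned.

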